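Hang the lift-off guard gate on its two pins and swing it shut

ROBOT

A 7-joint arm with a two-finger parallel gripper is mounted at the origin on the work surface; the furniture and walls round the work are solid. World frame = base frame: x ahead of the robot, y to its left, z up, the work surface at z = 0. Lengths are in m, angles in rad, forces in N, time in s.
With the tool pointing down it reaches from about 0.425 to 0.925 m from the base axis. Payload 6.8 kg.
Tool frame: the origin (TCP) lies on the centre line of the jaws, within the pads' length; the fingertips stand 11 mm ahead of it and the grasp point (between the pads) lies 8 mm behind it; z points along the fingers, y is the line along which they close (so a half turn about z gives the same grasp; the last joint's range is limited). The gripper opens to 85 mm and grips with 20 to 120 N. Pads are 22 mm wide; open, the fingers measure 114 mm over their backs; the gripper's body (76 mm by 85 mm) begins 54 mm behind the grasp point. The pads swing forward as they close: fully open they stand 13 mm farther back than shut.
Start: joints at [1.203, 0.477, 0.022, 1.555, -0.011, 1.109, -0.083], TCP at [0.173, -0.652, 0.242] pointing down, gripper open.
Joint ranges: [-2.96, 2.96], [-0.34, 2.1], [-1.41, 1.46], [0.24, 2.44], [-1.37, 4.51], [0.17, 1.92], [-2.96, 2.96]. Speed limits (rad/s): [2.39, 2.39, 3.14, 3.14, 3.14, 3.14, 3.14].

INTERFACE

Orientations are given as a rotation vector (axis times angle).
In Python, from rig import ctrl gives the robot as it stands.
- The arm moves only by the shell command python3 -m handwheel 'ROWS' [FORCE]. ROWS is JSON, a list of rows, each an object of numbers: "jaw": the finger opening in cm, from 0 to 8.54; "dx", "dy", "dz": the shift along the tool's x, y, z in cm; "rx", "ry", "rz": the turn, a rotation vector about the tool's x, y, z in degrees. In form: [{"jaw": .., "dx": .., "dy": .., "dz": .., "rx": .., "ry": .., "rz": ..}, ...]. A call has 1 to 12 rows; each row is the pose to reach, as a shift and turn from the pose commanded when the call began, along the tool's axes at that moment; what a row does not reach only later rows make up. A row lasts 1/12 s, in which the tool goes at most 41.7 mm and 7.16 degrees, less where a joint would pass 70% of its speed; a pose out of reach is approached as far as the arm can. A call with a gripper value outside its range is refused whole. The fingers move at their own pace and stop on an object; FORCE is the grip in N (left out, the last holds). Time passes only in rows, so rows that repeat a pose let the fingers close. It gives the time, the measured TCP pose, the force, the opening and the grip force at its end, in the units of the state.
- ctrl.observe(): the state, without advancing time (a new reading comes with each control period).
- ctrl.get_image(name): name is "scene" or "top"; returns (picture, depth): 400x640x3 uint8, blue, green, red; 400x640 float32, m along the optical axis (not along the pixel's ray), 0 where there is no reading.
- ctrl.get_calibration(name): a dict with "vertical_fov" (degrees; the focal length in pixels is half the picture's height over the tangent of half this angle, whatever the lens; pixels are square), "cx", "cy" (the principal point, pixels), "R" (3x3) and "t" (3): a world point X has camera coordinates R X + t. Camera axes: x right, y down, z forward; pixel columns grow to the right and rows downward; lengths in m; the calibration is good to about 2 mm. A picture is of the moment at which its call begins. get_calibration takes no time and is no camera call.
- ctrl.job_done(): hands the job in; it is judged then, once.
The state is a dict: "t": time; "joint_positions": joint angles; "qvel": joint speeds; "joint_efforts": joint torques, N m; "position": TCP position; "orientation": TCP orientation; "force": force on the tool from outside, world axes, zero at the start; "moment": the same for the moment, N m; "grip_width": opening from 0.0 (shut) to 1.0 (fully open); "finger_force": force on a finger pad.
Only numpy, scipy, OpenCV 4.12 (cv2) and the standard library are available. Lean on these libraries where they do the work, as an engineer would, in place of code of your own. Each camera call takes 0.05 s, during which the arm holds its last target. There are 200 camera calls.

TASK

Lift the guard gate out of its wooden rest and hang it, swung open, on the guard frame, both of its knuckles fully down over the two upright hinge pins. Then swing it shut until its tongue snaps in behind the sprung roller of the keeper. Work gently: feel for the pins and never force or bang the gate against the frame, and leave the oil can, the tape measure and the steel block where they are.

Things in the scene. Friction and masses are not known exactly. Their poses are not given: they have to be found in the camera images.
- gate_grip (a point): Grasp point of the loose gate (0.25 to 0.4 kg): centre of its aluminium top rail (110 long, 22 high, 12 mm thick), 11 mm under the rail's upper edge, near the balance point. The gate, 116 high, 12 mm thick, a frame with a clear 4 mm pane, stands upright in the rest's slot. x runs along the gate to its hinge edge, y across it, z up. A 60 N grip from above suits it.
- gate_axis (a point): Point on the gate's hinge axis level with its lower edge; axes as gate_grip, which is at (-71,0,105) mm here. Two steel knuckles on this axis, upright tubes 19 mm outside, 11.5 mm bore, 14 tall: z 6 to 20 and 91 to 105. Aluminium frame x -126 to -16. At the free edge a steel tongue, 8 thick, z 50 to 66, ends at x = -142.
- guard_frame: Steel guard frame, bed plate 8 mm thick fixed on the bench; origin on the bench under the pins' REARMOST position, x away from the robot, y left along the shut gate. On the bed a slotted carriage (plate top z 16 mm) carrying column, pins and keeper is clamped fast 6 to 36 mm forward of rearmost (frame -x). That setting is NOT measured: feel or look. Sites frame_* give the rearmost setting.
- frame_pins (a point): Centre of the lower pin's foot at the rearmost setting, z = 36 mm; frame axes. Two upright pins on one vertical line, 9 mm thick, 18 tall, top 3.5 mm tapered to 6, on brackets (16 wide, 8 thick, front 7 mm before the pins), tops at z = 36 and 121. Seated, knuckles rest on these: gate_axis 30 mm high. Bring the lower knuckle in from the front under the upper bracket: gate_axis 50 to 90 mm high.
- frame_column (a point): On the flat front face of the hinge column at the rearmost setting, 15 mm behind the pin line, z = 100 mm; the face looks to frame -x, 22 mm wide, up to z = 172. Knuckles pushed back against it (with 3 to 5 N) have their axis 5.5 mm behind the pins. Open gate: gate x along frame x. It shuts by swinging the free edge away and left, clockwise from above, until gate x is along frame -y.
- frame_keeper (a point): Centre of the shut tongue at the rearmost setting, z = 88 mm, 134 mm left of the pins. Keeper post 19 mm further left, stop 5 mm behind, roof underside at z = 110 (so hang the gate open, then shut it). In front of the shut tongue a sprung upright roller, 18 mm thick, yields left. At the free edge about 2 to 5 N pushes the gate past it, nearly none before; then it stays shut by itself.
- rest_block: Fixed wooden rest, 90 x 56 x 36 mm, with a slot 15 mm wide along its x; slot floor 10 mm above the bench. Origin: centre of its underside. Lift the gate straight up 30 mm to clear it.
- oil_can: Bystander: green oil can with a spout, 64 x 83 x 146 mm, origin at its underside.
- tape_measure: Bystander: orange pocket tape measure, 32 x 77 x 58 mm, origin at its underside.
- gauge_block: Bystander: plain ground steel block, 25 x 50 x 25 mm, origin at its underside.

How it is judged:
By the outcome, as a careful person would: the job done as asked, in the order asked, and still so for the second after the job is handed in, with the robot touching nothing.
It also fails if it takes over 72 s, if anything falls off the work surface, if the arm or the gripper's body presses on something with over 40 N, if the wrist force passes 120 N, or if a joint passes its speed limit or range.

## Working session

There is one attempt and no reset: what is moved stays moved. The work goes in short steps, Python scripts to look and compute and a shell command to move; the robot and the scene stay as the last step left them, time stands still between calls to the robot, and variables do not carry over. Pictures are saved under pics/ and viewed, at most 10 in all, crops included, and the job is handed in when it is done.

```bash
ls; mkdir -p pics; cat > h.py <<'E'
import numpy as np, cv2
from rig import ctrl
from scipy.spatial.transform import Rotation as Ro
def shot(n):
    im,d=ctrl.get_image(n); np.savez(f'pics/{n}.npz',im=im,d=d); return im,d
def world(n,u,v,d):
    c=ctrl.get_calibration(n); f=200/np.tan(np.radians(c['vertical_fov']/2))
    P=np.stack([(u-c['cx'])/f*d,(v-c['cy'])/f*d,d],-1)
    return (P-np.array(c['t']))@np.array(c['R'])
def cloud(n,d):
    v,u=np.mgrid[:400,:640]; return world(n,u,v,d)
def rel(p,yaw=None,q=None):
    s=ctrl.observe(); R=Ro.from_rotvec(s['orientation']).as_matrix()
    return 100*R.T@(np.array(p)-s['position'])
E
python3 - <<'E'
from h import *
for n in('scene','top'):
    im,d=shot(n); cv2.imwrite(f'pics/{n}0.png',im)
    c=ctrl.get_calibration(n); print(n,c)
s=ctrl.observe(); print(s); print(Ro.from_rotvec(s['orientation']).as_matrix().round(3))
E
```

```text
pics
scene {'vertical_fov': 54.00936008731791, 'cx': 318.4009274600495, 'cy': 202.92753826039194, 'R': array([[-0.32603481,  0.94535262,  0.00311949],
       [ 0.75411755,  0.26206844, -0.60218506],
       [-0.57009474, -0.19398084, -0.79835044]]), 't': array([ 0.07271345, -0.32011358,  1.28856314])}
top {'vertical_fov': 54.81936428187199, 'cx': 320.0172634192213, 'cy': 208.77771514014523, 'R': array([[-0.00866791, -0.99988639,  0.01233149],
       [-0.99851532,  0.0079915 , -0.05388211],
       [ 0.05377744, -0.01278022, -0.99847116]]), 't': array([0.09037831, 0.48177472, 1.31391562])}
{'t': 0.1, 'joint_positions': array([ 1.20289727,  0.47774746,  0.02237131,  1.55632725, -0.0115263 ,
        1.10928119, -0.08309589]), 'qvel': array([-0.00037458, -0.00075467,  0.0025575 , -0.00563477,  0.00121212,
       -0.00069867,  0.0026582 ]), 'joint_efforts': array([ 4.81112991e-03, -5.97762287e+01,  1.61386371e+00, -2.81951612e+01,
        1.28291489e-02,  5.06625322e-03,  1.70482645e-05]), 'position': array([ 0.17325218, -0.65187052,  0.24141402]), 'orientation': array([-3.11353715e+00, -4.06717085e-01,  5.01451599e-04]), 'force': array([ 0.48243533, -0.54942634, -0.74972534]), 'moment': array([-0.00988959,  0.00109863, -0.02386279]), 'finger_force': 0.0, 'grip_width': 1.0024780480044608}
[[ 0.966  0.257 -0.001]
 [ 0.257 -0.966  0.002]
 [-0.    -0.002 -1.   ]]
```

View pics/scene0.png

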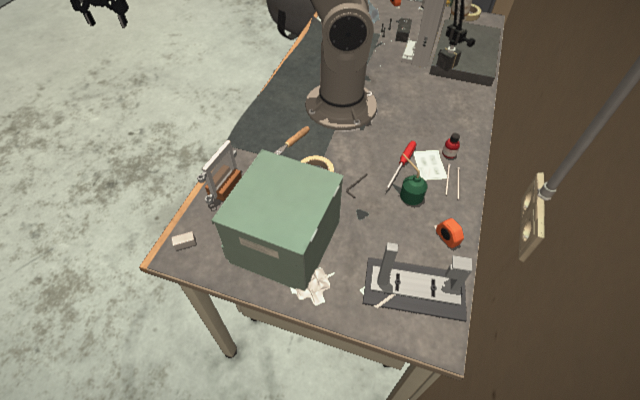

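View pics/top0.png

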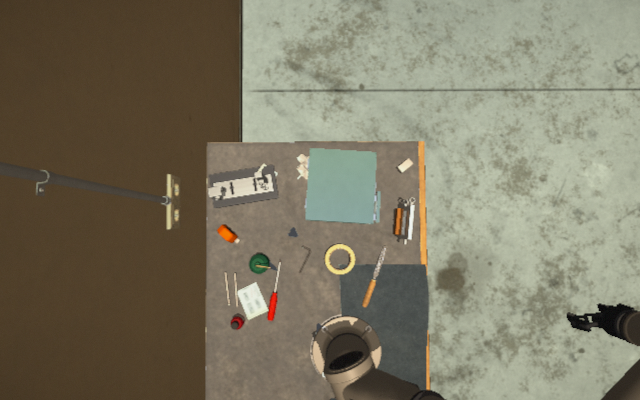

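The scene view shows the gate in its rest at about (220,175) left of a large green cabinet. The guard frame is at (415,285), the oil can at (413,190), and the tape at (450,233). In the top view the gate is at (410,220) and the frame at (243,186), with the steel block at (404,165).

```bash
python3 - <<'E'
from h import *
T=np.load('pics/top.npz');S=np.load('pics/scene.npz')
a=cv2.resize(T['im'][185:255,380:440],None,fx=6,fy=6,interpolation=2)
b=cv2.resize(T['im'][155:215,200:290],None,fx=6,fy=6,interpolation=2)
c=cv2.resize(S['im'][235:325,355:480],None,fx=5,fy=5,interpolation=2)
d=cv2.resize(S['im'][135:220,190:250],None,fx=5,fy=5,interpolation=2)
A=np.zeros((600,800,3),np.uint8)
def put(i,x,y,w,h):
    k=min(w/i.shape[1],h/i.shape[0]); i=cv2.resize(i,None,fx=k,fy=k); A[y:y+i.shape[0],x:x+i.shape[1]]=i
put(a,0,0,250,300);put(b,255,0,545,300);put(d,0,300,250,300);put(c,255,300,545,300)
cv2.imwrite('pics/crop1.png',A)
P=cloud('top',T['d']);Q=cloud('scene',S['d'])
def info(P,name,x0,x1,y0,y1,z0,z1):
    m=(P[...,0]>x0)&(P[...,0]<x1)&(P[...,1]>y0)&(P[...,1]<y1)&(P[...,2]>z0)&(P[...,2]<z1)
    p=P[m]
    if len(p)<4: print(name,len(p));return
    r=cv2.minAreaRect((p[:,:2]*1000).astype(np.float32)); print(name,len(p),p.mean(0).round(4),'rect',np.round(r[0],1),np.round(r[1],1),round(r[2],1),'z',p[:,2].min().round(3),p[:,2].max().round(3))
for u,v in((410,220),(243,186),(404,165),(340,185),(378,208)): print(u,v,P[v,u].round(3))
g=P[220,410]
for n,X in(('top',P),('scene',Q)):
    info(X,n+' gate',.3,.6,-.35,-.12,.1,.16)
    info(X,n+' rest',.3,.6,-.35,-.12,.03,.04)
    info(X,n+' frame',.45,.75,.15,.5,.004,.012)
    info(X,n+' carr',.45,.75,.15,.5,.012,.03)
    info(X,n+' col',.45,.75,.15,.5,.06,.11)
    info(X,n+' coltop',.45,.75,.15,.5,.11,.2)
    info(X,n+' box',.4,.75,-.19,.13,.1,.4)
E
```

```text
410 220 [ 0.439 -0.195  0.126]
243 186 [0.562 0.349 0.02 ]
404 165 [ 0.63  -0.204  0.024]
340 185 [0.545 0.028 0.18 ]
378 208 [ 0.477 -0.094  0.131]
top gate 222 [ 0.4444 -0.1982  0.1211] rect [ 445.6 -200.9] [ 18.7 133.7] 84.8 z 0.101 0.131
top rest 180 [ 0.4426 -0.1842  0.0355] rect [ 451.7 -186.6] [ 29.6 127.1] 81.6 z 0.03 0.04
top frame 1706 [0.5789 0.3285 0.0074] rect [588.1 325.9] [349.4 276.8] 89.6 z 0.004 0.012
top carr 1000 [0.5646 0.3526 0.0168] rect [602.7 325.2] [349.5 291.3] 90.0 z 0.012 0.03
top col 232 [0.5821 0.4714 0.0867] rect [600.9 381.5] [298.  236.9] 0.0 z 0.06 0.11
top coltop 599 [0.5783 0.4409 0.1464] rect [599.2 381.4] [298.3 237.1] 0.0 z 0.11 0.2
top box 4991 [0.5426 0.0208 0.1806] rect [536.6 -36. ] [339.9 228.6] 82.4 z 0.101 0.19
scene gate 439 [ 0.4468 -0.1978  0.1181] rect [ 443.4 -200.7] [ 17.7 135.4] 84.9 z 0.1 0.13
scene rest 350 [ 0.4419 -0.1875  0.0352] rect [ 447.3 -192. ] [ 55.3 130.8] 65.4 z 0.03 0.04
scene frame 2556 [0.5838 0.3472 0.0081] rect [599.9 325. ] [299.4 350. ] 0.0 z 0.004 0.012
scene carr 2226 [0.5675 0.366  0.017 ] rect [600.3 325. ] [349.9 298.9] 90.0 z 0.012 0.03
scene col 1252 [0.5987 0.4602 0.0864] rect [600.2 381.3] [299.5 237.5] 0.0 z 0.06 0.11
scene coltop 2386 [0.603  0.4645 0.1515] rect [600.  381.1] [299.9 237.8] 0.0 z 0.11 0.2
scene box 10102 [0.5662 0.0311 0.1725] rect [535.1 -36.2] [338.1 229.2] 82.8 z 0.1 0.186
```

View pics/crop1.png

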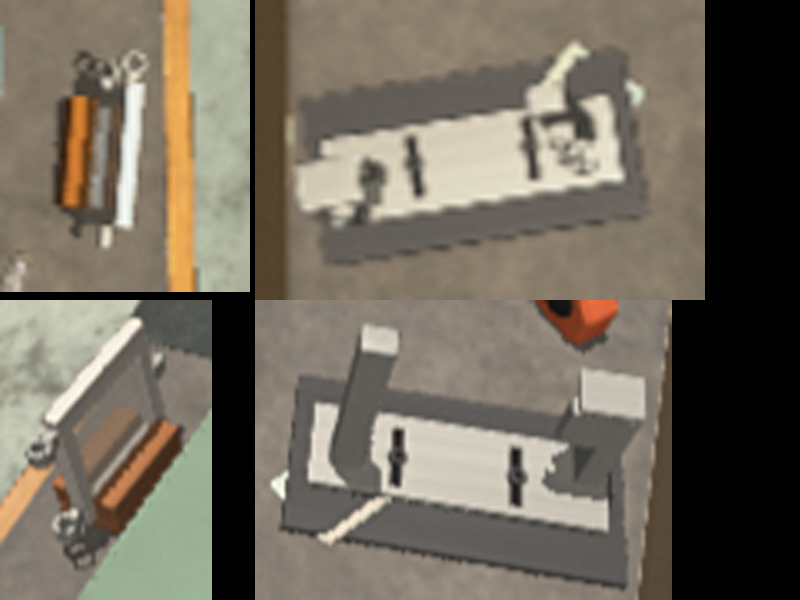

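```bash
python3 - <<'E'
from h import *
for n in('top','scene'):
    D=np.load(f'pics/{n}.npz');P=cloud(n,D['d']);g=D['im'].mean(2)
    c=ctrl.get_calibration(n);print(n,'cam',(-np.array(c['R']).T@c['t']).round(3))
    def sel(x0,x1,y0,y1,z0,z1,e=None,big=True):
        m=(P[...,0]>x0)&(P[...,0]<x1)&(P[...,1]>y0)&(P[...,1]<y1)&(P[...,2]>z0)&(P[...,2]<z1)
        if e is not None:m&=e
        k,l,s,_=cv2.connectedComponentsWithStats(m.astype(np.uint8),connectivity=8)
        if big and k>1: m=l==1+np.argmax(s[1:,4])
        return P[m]
    def rect(name,p):
        r=cv2.minAreaRect((p[:,:2]*1000).astype(np.float32)); print(name,len(p),p.mean(0).round(4),'rect',np.round(r[0],1),np.round(r[1],1),round(r[2],1))
    r=sel(.35,.56,-.26,-.13,.119,.135); rect('rail',r)
    v=cv2.fitLine((r[:,:2]).astype(np.float32),cv2.DIST_HUBER,0,.001,.001).ravel();print(' dir deg',np.degrees(np.arctan(v[1]/v[0])),v[2:])
    rect('knucks',sel(.48,.56,-.26,-.13,.09,.135)); rect('restcol',sel(.35,.55,-.28,-.13,.03,.04))
    rect('bed',sel(.48,.7,.18,.415,.005,.0115,big=True)); rect('carr',sel(.48,.7,.18,.415,.013,.02,g>140))
    rect('coltop',sel(.5,.72,.2,.34,.164,.18)); rect('bracket/pin up',sel(.5,.72,.2,.34,.115,.15,big=False))
    rect('keeptop',sel(.5,.72,.34,.46,.105,.16)); 
    p=sel(.5,.72,.34,.46,.105,.16,big=False); print(np.histogram(p[:,2],8))
    rect('gauge',sel(.58,.7,-.26,-.15,.015,.035)); 
E
```

```text
top cam [0.411 0.103 1.337]
rail 149 [ 0.4342 -0.198   0.1255] rect [ 434.2 -198.3] [ 13.4 110.5] 83.2
 dir deg -6.400062 [ 0.44162697 -0.19868833]
knucks 50 [ 0.4963 -0.2039  0.1141] rect [ 496.7 -206.5] [31.1 18.3] 1.8
restcol 158 [ 0.4417 -0.1823  0.0356] rect [ 448.2 -183.4] [ 26.9 109.1] 77.4
bed 443 [0.5482 0.3009 0.0086] rect [570.6 329.6] [127.3 191.2] 10.1
carr 373 [0.559  0.3626 0.0165] rect [559.3 361.8] [ 60.1 115.2] 8.5
coltop 47 [0.5801 0.274  0.1725] rect [580.3 274.8] [17.5 21.7] 6.4
bracket/pin up 54 [0.5652 0.2703 0.1276] rect [569.5 272.4] [18.2 39.3] 86.9
keeptop 131 [0.5362 0.419  0.1167] rect [535.8 419. ] [29.6 43.2] 7.1
(array([ 5,  1,  2, 11, 41, 42, 23,  7]), array([0.10545402, 0.10767677, 0.10989953, 0.11212228, 0.11434503,
       0.11656779, 0.11879054, 0.12101329, 0.12323604]))
gauge 111 [ 0.6309 -0.2078  0.0256] rect [ 631.2 -208.2] [24.6 50.9] 38.2
scene cam [1.    0.265 0.836]
rail 224 [ 0.4352 -0.1976  0.125 ] rect [ 431.2 -198.7] [ 14.6 110.9] 83.9
 dir deg -6.3561487 [ 0.4351635  -0.19763489]
knucks 124 [ 0.4944 -0.2038  0.1116] rect [ 495.6 -205.9] [30.7 17.7] 0.2
restcol 329 [ 0.4392 -0.1855  0.0353] rect [ 438.8 -185.6] [ 33.5 121.8] 80.5
bed 1370 [0.5984 0.3149 0.0083] rect [568.9 323.8] [125.3 174.5] 8.7
carr 1123 [0.5585 0.3533 0.0162] rect [558.4 354.7] [ 60.6 129.8] 9.2
coltop 109 [0.5804 0.2742 0.1712] rect [578.9 273.9] [18.2 21.4] 12.0
bracket/pin up 104 [0.5858 0.2748 0.1321] rect [584.5 272. ] [26.2 14.2] 67.8
keeptop 311 [0.5364 0.4191 0.1149] rect [534.1 418.9] [30.6 43.1] 8.7
(array([  8,  16,  14,   6,  18,  95, 129,  25]), array([0.10513475, 0.10692063, 0.10870651, 0.11049238, 0.11227826,
       0.11406414, 0.11585001, 0.11763589, 0.11942176]))
gauge 235 [ 0.6299 -0.2069  0.0242] rect [ 629.3 -208. ] [26.1 50. ] 38.5
```

```bash
cat >> h.py <<'E'
def go(p,yaw,tilt=True):
    "shift cm and rz deg to TCP p with tool y at yaw (deg), tool down"
    s=ctrl.observe(); R=Ro.from_rotvec(s['orientation'])
    y=np.radians(yaw); Y=[np.cos(y),np.sin(y),0];Z=[0,0,-1];X=np.cross(Y,Z)
    G=Ro.from_matrix(np.array([X,Y,Z]).T)
    M=R.as_matrix()
    print('t',round(s['t'],2),'at',s['position'].round(4),'yaw',np.degrees(np.arctan2(M[1,1],M[0,1])).round(2),'F',s['force'].round(1),'shift',(100*M.T@(np.array(p)-s['position'])).round(2),'rot',np.degrees((R.inv()*G).as_rotvec()).round(2),'j',s['joint_positions'].round(2))
E
python3 -c "
from h import *
go([.4335,-.198,.2],83.6)"
```

```text
t 0.1 at [ 0.1733 -0.6519  0.2414] yaw -75.12 F [ 0.5 -0.5 -0.7] shift [ 36.81 -37.17   4.2 ] rot [-3.0000e-02 -1.3000e-01 -1.5872e+02] j [ 1.2   0.48  0.02  1.56 -0.01  1.11 -0.08]
```

```bash
python3 -m handwheel '[{"jaw":5,"dx":18,"dy":-18,"dz":2,"rz":-80},{"jaw":5,"dx":18,"dy":-18,"dz":2,"rz":-80},{"jaw":5,"dx":18,"dy":-18,"dz":2,"rz":-80},{"jaw":5,"dx":18,"dy":-18,"dz":2,"rz":-80},{"jaw":5,"dx":18,"dy":-18,"dz":2,"rz":-80},{"jaw":5,"dx":18,"dy":-18,"dz":2,"rz":-80},{"jaw":5,"dx":36.8,"dy":-37.2,"dz":2,"rz":-80},{"jaw":5,"dx":36.8,"dy":-37.2,"dz":2,"rz":-80},{"jaw":5,"dx":36.8,"dy":-37.2,"dz":2,"rz":-80},{"jaw":5,"dx":36.8,"dy":-37.2,"dz":2,"rz":-80},{"jaw":5,"dx":36.8,"dy":-37.2,"dz":2,"rz":-80},{"jaw":5,"dx":36.8,"dy":-37.2,"dz":2,"rz":-80}]'
python3 -c "
from h import *
go([.4335,-.198,.2],83.6)"
```

```text
t 0.1 at [ 0.1733 -0.6519  0.2414] yaw -75.12 F [ 0.5 -0.5 -0.7] shift [ 36.81 -37.17   4.2 ] rot [-3.0000e-02 -1.3000e-01 -1.5872e+02] j [ 1.2   0.48  0.02  1.56 -0.01  1.11 -0.08]schema error: expected keys jaw, dx, dy, dz, rx, ry, rz
```

```bash
python3 -m handwheel '[{"jaw":5,"dx":18,"dy":-18,"dz":2,"rx":0,"ry":0,"rz":-80},{"jaw":5,"dx":18,"dy":-18,"dz":2,"rx":0,"ry":0,"rz":-80},{"jaw":5,"dx":18,"dy":-18,"dz":2,"rx":0,"ry":0,"rz":-80},{"jaw":5,"dx":18,"dy":-18,"dz":2,"rx":0,"ry":0,"rz":-80},{"jaw":5,"dx":18,"dy":-18,"dz":2,"rx":0,"ry":0,"rz":-80},{"jaw":5,"dx":18,"dy":-18,"dz":2,"rx":0,"ry":0,"rz":-80},{"jaw":5,"dx":36.8,"dy":-37.2,"dz":2,"rx":0,"ry":0,"rz":-80},{"jaw":5,"dx":36.8,"dy":-37.2,"dz":2,"rx":0,"ry":0,"rz":-80},{"jaw":5,"dx":36.8,"dy":-37.2,"dz":2,"rx":0,"ry":0,"rz":-80},{"jaw":5,"dx":36.8,"dy":-37.2,"dz":2,"rx":0,"ry":0,"rz":-80},{"jaw":5,"dx":36.8,"dy":-37.2,"dz":2,"rx":0,"ry":0,"rz":-80},{"jaw":5,"dx":36.8,"dy":-37.2,"dz":2,"rx":0,"ry":0,"rz":-80}]'
python3 -c "
from h import *
go([.4335,-.198,.2],83.6)"
```

```text
t: 1.1
position: [0.4219, -0.2174, 0.2223]
orientation: [2.118, 2.321, -0.0]
force: [0.6, -1.6, -0.4]
grip_width: 0.589
finger_force: 0.0
t 1.1 at [ 0.4219 -0.2174  0.2223] yaw 5.24 F [ 0.6 -1.6 -0.4] shift [1.83 1.33 2.23] rot [-2.000e-02  0.000e+00 -7.836e+01] j [ 0.77  0.21 -0.48  2.02  0.12  0.95  0.32]
```

```bash
python3 -m handwheel '[{"jaw":5,"dx":0.5,"dy":0.5,"dz":1,"rx":0,"ry":0,"rz":-78},{"jaw":5,"dx":0.5,"dy":0.5,"dz":1,"rx":0,"ry":0,"rz":-78},{"jaw":5,"dx":0.5,"dy":0.5,"dz":1,"rx":0,"ry":0,"rz":-78},{"jaw":5,"dx":0.5,"dy":0.5,"dz":1,"rx":0,"ry":0,"rz":-78},{"jaw":5,"dx":0.5,"dy":0.5,"dz":1,"rx":0,"ry":0,"rz":-78},{"jaw":5,"dx":0.5,"dy":0.5,"dz":1,"rx":0,"ry":0,"rz":-78},{"jaw":5,"dx":0.5,"dy":0.5,"dz":1,"rx":0,"ry":0,"rz":-78},{"jaw":5,"dx":0.5,"dy":0.5,"dz":1,"rx":0,"ry":0,"rz":-78},{"jaw":5,"dx":0.5,"dy":0.5,"dz":1,"rx":0,"ry":0,"rz":-78},{"jaw":5,"dx":0.5,"dy":0.5,"dz":1,"rx":0,"ry":0,"rz":-78},{"jaw":5,"dx":0.5,"dy":0.5,"dz":1,"rx":0,"ry":0,"rz":-78},{"jaw":5,"dx":0.5,"dy":0.5,"dz":1,"rx":0,"ry":0,"rz":-78}]'
python3 -c "
from h import *
go([.4335,-.198,.107],83.6)"
```

```text
t: 2.1
position: [0.4259, -0.2138, 0.212]
orientation: [-0.189, -3.135, -0.001]
force: [0.6, 0.1, -0.4]
grip_width: 0.584
finger_force: 0.0
t 2.1 at [ 0.4259 -0.2138  0.212 ] yaw 83.1 F [ 0.6  0.1 -0.4] shift [-0.57  1.66 10.5 ] rot [ 0.02 -0.04 -0.5 ] j [ 0.94  0.26 -0.69  2.01  0.2   0.94  1.6 ]
```

Centre first, then straight down.

```bash
python3 -m handwheel '[{"jaw":5,"dx":-0.6,"dy":1.66,"dz":3,"rx":0,"ry":0,"rz":-0.5},{"jaw":5,"dx":-0.6,"dy":1.66,"dz":5,"rx":0,"ry":0,"rz":-0.5},{"jaw":5,"dx":-0.6,"dy":1.66,"dz":7,"rx":0,"ry":0,"rz":-0.5},{"jaw":5,"dx":-0.6,"dy":1.66,"dz":8.5,"rx":0,"ry":0,"rz":-0.5},{"jaw":5,"dx":-0.6,"dy":1.66,"dz":10,"rx":0,"ry":0,"rz":-0.5},{"jaw":5,"dx":-0.6,"dy":1.66,"dz":10.5,"rx":0,"ry":0,"rz":-0.5},{"jaw":5,"dx":-0.6,"dy":1.66,"dz":10.5,"rx":0,"ry":0,"rz":-0.5},{"jaw":5,"dx":-0.6,"dy":1.66,"dz":10.5,"rx":0,"ry":0,"rz":-0.5}]'
python3 -c "
from h import *
go([.4335,-.198,.107],83.6)
im,d=shot('top');P=cloud('top',d); i2,d2=shot('scene')
A=np.zeros((400,800,3),np.uint8);A[:,:400]=cv2.resize(im[185:255,375:445],(400,400));A[:,400:]=cv2.resize(i2[130:220,180:270],(400,400))
cv2.imwrite('pics/g1.png',A)"
```

```text
t: 2.77
position: [0.4344, -0.1981, 0.1076]
orientation: [-0.183, -3.136, -0.0]
force: [-0.3, -0.6, -0.4]
grip_width: 0.583
finger_force: 0.0
t 2.77 at [ 0.4344 -0.1981  0.1076] yaw 83.3 F [-0.3 -0.6 -0.4] shift [ 0.09 -0.    0.06] rot [ 0.  -0.  -0.3] j [ 0.82  0.42 -0.63  2.1   0.36  0.73  1.41]
```

View pics/g1.png

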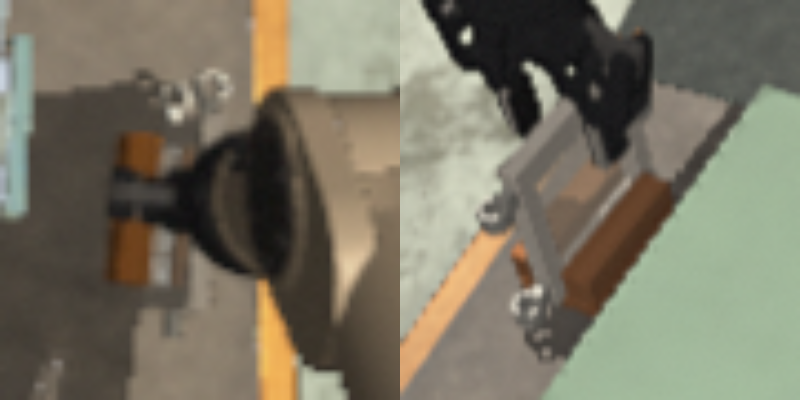

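The fingers straddle the rail (right panel, around (605,120)), with the knuckles at (520,300) and (495,215). Now I'll grip and lift.

```bash
python3 -m handwheel '[{"jaw":2,"dx":0.1,"dy":0,"dz":0.05,"rx":0,"ry":0,"rz":-0.3},{"jaw":0.8,"dx":0.1,"dy":0,"dz":0.05,"rx":0,"ry":0,"rz":-0.3},{"jaw":0.8,"dx":0.1,"dy":0,"dz":0.05,"rx":0,"ry":0,"rz":-0.3},{"jaw":0.8,"dx":0.1,"dy":0,"dz":0.05,"rx":0,"ry":0,"rz":-0.3},{"jaw":0.8,"dx":0.1,"dy":0,"dz":0.05,"rx":0,"ry":0,"rz":-0.3},{"jaw":0.8,"dx":0.1,"dy":0,"dz":0.05,"rx":0,"ry":0,"rz":-0.3},{"jaw":0.8,"dx":0.1,"dy":0,"dz":0.05,"rx":0,"ry":0,"rz":-0.3}]' 60
python3 -c "
from h import *
go([.4335,-.198,.107],83.6)"
```

```text
t: 3.45
position: [0.4336, -0.1983, 0.1074]
orientation: [0.174, 3.136, -0.001]
force: [-0.8, -0.2, 5.8]
grip_width: 0.13
finger_force: 59.7
t 3.45 at [ 0.4336 -0.1983  0.1074] yaw 83.66 F [-0.8 -0.2  5.8] shift [0.01 0.03 0.04] rot [-0.04  0.04  0.06] j [ 0.83  0.41 -0.63  2.1   0.37  0.73  1.42]
```

```bash
python3 -m handwheel '[{"jaw":0.8,"dx":0,"dy":0,"dz":-0.6,"rx":0,"ry":0,"rz":0},{"jaw":0.8,"dx":0,"dy":0,"dz":-1.6,"rx":0,"ry":0,"rz":0},{"jaw":0.8,"dx":0,"dy":0,"dz":-3,"rx":0,"ry":0,"rz":0},{"jaw":0.8,"dx":0,"dy":0,"dz":-4.8,"rx":0,"ry":0,"rz":0},{"jaw":0.8,"dx":0,"dy":0,"dz":-7,"rx":0,"ry":0,"rz":0},{"jaw":0.8,"dx":0,"dy":0,"dz":-9.5,"rx":0,"ry":0,"rz":0},{"jaw":0.8,"dx":0,"dy":0,"dz":-12.5,"rx":0,"ry":0,"rz":0},{"jaw":0.8,"dx":0,"dy":0,"dz":-15.5,"rx":0,"ry":0,"rz":0},{"jaw":0.8,"dx":0,"dy":0,"dz":-18.5,"rx":0,"ry":0,"rz":0},{"jaw":0.8,"dx":0,"dy":0,"dz":-20.5,"rx":0,"ry":0,"rz":0},{"jaw":0.8,"dx":0,"dy":0,"dz":-21.5,"rx":0,"ry":0,"rz":0},{"jaw":0.8,"dx":0,"dy":0,"dz":-22,"rx":0,"ry":0,"rz":0}]' 60
python3 -c "
from h import *
go([.487-.04,.26-.006,.327],98.7)"
```

```text
t: 4.45
position: [0.4335, -0.1978, 0.3284]
orientation: [0.173, 3.135, -0.002]
force: [-1.3, -0.0, -4.2]
grip_width: 0.13
finger_force: 58.7
t 4.45 at [ 0.4335 -0.1978  0.3284] yaw 83.69 F [-1.3 -0.  -4.2] shift [ 3.62 45.05  0.09] rot [ -0.07   0.1  -15.01] j [ 0.97  0.13 -0.73  1.86  0.09  1.18  1.68]
```

```bash
python3 -m handwheel '[{"jaw":0.8,"dx":-0.5,"dy":1,"dz":0,"rx":0,"ry":0,"rz":0},{"jaw":0.8,"dx":-1.3,"dy":3,"dz":0,"rx":0,"ry":0,"rz":-0.5},{"jaw":0.8,"dx":-2,"dy":6,"dz":0,"rx":0,"ry":0,"rz":-1.5},{"jaw":0.8,"dx":-2.8,"dy":9.5,"dz":0,"rx":0,"ry":0,"rz":-2.5},{"jaw":0.8,"dx":-3.3,"dy":13,"dz":0,"rx":0,"ry":0,"rz":-4},{"jaw":0.8,"dx":-3.6,"dy":16.5,"dz":0,"rx":0,"ry":0,"rz":-5.5},{"jaw":0.8,"dx":-3.6,"dy":20,"dz":0,"rx":0,"ry":0,"rz":-7},{"jaw":0.8,"dx":-3.2,"dy":23.5,"dz":0,"rx":0,"ry":0,"rz":-8.5},{"jaw":0.8,"dx":-2.6,"dy":27,"dz":0,"rx":0,"ry":0,"rz":-10},{"jaw":0.8,"dx":-1.8,"dy":30.5,"dz":0,"rx":0,"ry":0,"rz":-11.5},{"jaw":0.8,"dx":-0.8,"dy":34,"dz":0,"rx":0,"ry":0,"rz":-12.5},{"jaw":0.8,"dx":0.2,"dy":37.5,"dz":0,"rx":0,"ry":0,"rz":-13.5}]' 60
python3 -c "
from h import *
go([.487-.05,.26-.0075,.327],98.7)"
```

```text
t: 5.45
position: [0.4711, 0.1761, 0.3253]
orientation: [0.198, -3.133, 0.001]
force: [1.6, -0.2, -3.3]
grip_width: 0.13
finger_force: 58.6
t 5.45 at [0.4711 0.1761 0.3253] yaw 97.24 F [ 1.6 -0.2 -3.3] shift [ 2.42  8.01 -0.16] rot [-0.02 -0.16 -1.46] j [ 0.38  0.24 -1.    1.8   0.22  1.22  1.02]
```

```bash
python3 -c "
from h import *
T=np.load('pics/scene.npz');im,d=ctrl.get_image('scene');P=cloud('scene',d);cv2.imwrite('pics/s2.png',im)
h=cv2.cvtColor(im,cv2.COLOR_BGR2HSV)
for nm,lo,hi,b in(('can',50,95,(.15,.45,.18,.45)),('tape',3,15,(.3,.55,.3,.5))):
    m=(h[...,0]>lo)&(h[...,0]<hi)&(h[...,1]>110)&(P[...,0]>b[0])&(P[...,0]<b[1])&(P[...,1]>b[2])&(P[...,1]<b[3])&(P[...,2]>.01)
    p=P[m];print(nm,len(p),p.min(0).round(3),p.max(0).round(3))
p=P[(P[...,0]>.15)&(P[...,0]<.5)&(P[...,1]>.2)&(P[...,1]<.38)&(P[...,2]>.06)&(P[...,2]<.16)];print(p.min(0),p.max(0))
go([.487-.05,.26-.0075,.1625],98.7)"
```

```text
can 204 [0.294 0.262 0.01 ] [0.331 0.319 0.078]
tape 454 [0.379 0.369 0.01 ] [0.432 0.432 0.059]
[0.28127322 0.2402692  0.0600326 ] [0.32318396 0.31566319 0.14527399]
t 5.5 at [0.4684 0.185  0.3263] yaw 97.86 F [-2.   8.2 -2.3] shift [ 2.16  7.03 16.42] rot [ 0.32 -0.08 -0.84] j [ 0.37  0.24 -1.    1.8   0.21  1.21  1.01]
```

View pics/s2.png

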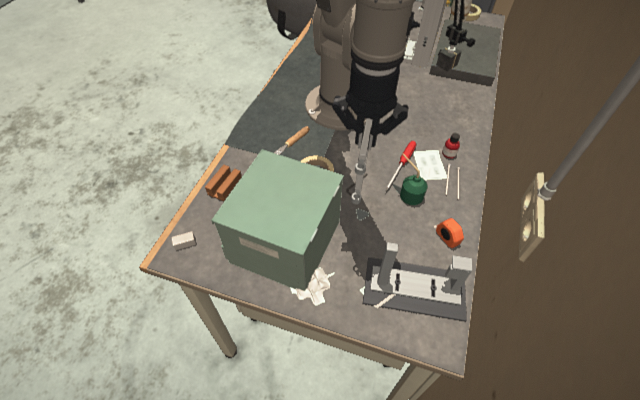

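```bash
python3 -m handwheel '[{"jaw":0.8,"dx":0.5,"dy":2.5,"dz":0,"rx":0,"ry":0,"rz":-0.8},{"jaw":0.8,"dx":1,"dy":5,"dz":0,"rx":0,"ry":0,"rz":-0.8},{"jaw":0.8,"dx":1.1,"dy":6.5,"dz":0.5,"rx":0,"ry":0,"rz":-0.8},{"jaw":0.8,"dx":1.1,"dy":7,"dz":2,"rx":0,"ry":0,"rz":-0.8},{"jaw":0.8,"dx":1.1,"dy":7,"dz":4.5,"rx":0,"ry":0,"rz":-0.8},{"jaw":0.8,"dx":1.1,"dy":7,"dz":7.5,"rx":0,"ry":0,"rz":-0.8},{"jaw":0.8,"dx":1.1,"dy":7,"dz":10,"rx":0,"ry":0,"rz":-0.8},{"jaw":0.8,"dx":1.1,"dy":7,"dz":12.5,"rx":0,"ry":0,"rz":-0.8},{"jaw":0.8,"dx":1.1,"dy":7,"dz":14.5,"rx":0,"ry":0,"rz":-0.8},{"jaw":0.8,"dx":1.1,"dy":7,"dz":15.8,"rx":0,"ry":0,"rz":-0.8},{"jaw":0.8,"dx":1.1,"dy":7,"dz":16.4,"rx":0,"ry":0,"rz":-0.8},{"jaw":0.8,"dx":1.1,"dy":7,"dz":16.4,"rx":0,"ry":0,"rz":-0.8}]' 60
python3 -c "
from h import *
go([.4475,.254,.1625],98.7)
im,d=shot('top'); i2,d2=shot('scene')
A=np.zeros((400,800,3),np.uint8);A[:,:400]=cv2.resize(im[150:230,210:290],(400,400),interpolation=2);A[:,400:]=cv2.resize(i2[210:310,350:450],(400,400),interpolation=2)
cv2.imwrite('pics/f1.png',A)"
```

```text
t: 6.5
position: [0.4519, 0.2424, 0.1614]
orientation: [0.219, -3.131, 0.001]
force: [-0.3, -0.1, -3.0]
grip_width: 0.129
finger_force: 59.0
t 6.5 at [0.4519 0.2424 0.1614] yaw 98.0 F [-0.3 -0.1 -3. ] shift [ 0.28  1.21 -0.11] rot [-0.04 -0.18 -0.7 ] j [ 0.12  0.46 -0.91  1.97  0.45  0.93  0.69]
```

View pics/f1.png

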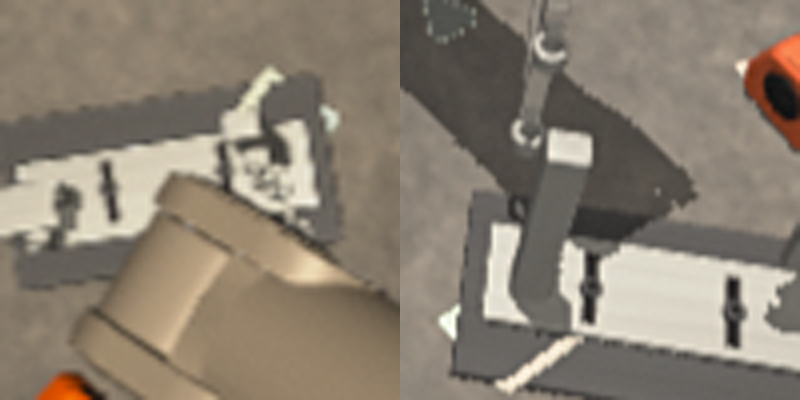

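The held gate's knuckles are at scene pixels ≈(387,221) and (382,242), in front of the column top at (392,247). The gate is about 12 mm short in y, so I'll correct that and measure knuckle against column in the same camera.

```bash
python3 -m handwheel '[{"jaw":0.8,"dx":0.1,"dy":0.4,"dz":0,"rx":0,"ry":0,"rz":-0.3},{"jaw":0.8,"dx":0.3,"dy":0.9,"dz":-0.1,"rx":0,"ry":0,"rz":-0.7},{"jaw":0.8,"dx":0.3,"dy":1.2,"dz":-0.1,"rx":0,"ry":0,"rz":-0.7},{"jaw":0.8,"dx":0.3,"dy":1.2,"dz":-0.1,"rx":0,"ry":0,"rz":-0.7},{"jaw":0.8,"dx":0.3,"dy":1.2,"dz":-0.1,"rx":0,"ry":0,"rz":-0.7}]' 60
python3 -c "
from h import *
go([.4475,.254,.1625],98.7)
i2,d2=shot('scene');P=cloud('scene',d2)
cv2.imwrite('pics/f2.png',cv2.resize(i2[205:265,365:425],(600,600),interpolation=2))
def cl(n,x0,x1,y0,y1,z0,z1):
    m=(P[...,0]>x0)&(P[...,0]<x1)&(P[...,1]>y0)&(P[...,1]<y1)&(P[...,2]>z0)&(P[...,2]<z1);p=P[m];r=cv2.minAreaRect((p[:,:2]*1000).astype(np.float32));v=np.argwhere(m).mean(0);print(n,len(p),p.mean(0).round(4),r,v)
cl('knuck up',.5,.55,.24,.3,.163,.174);cl('coltop',.56,.61,.24,.3,.165,.18);cl('knuck lo',.5,.55,.24,.3,.07,.09)"
```

```text
t: 7.02
position: [0.4482, 0.255, 0.1643]
orientation: [-0.239, 3.132, 0.0]
force: [-0.2, -0.1, -2.8]
grip_width: 0.13
finger_force: 59.2
t 7.02 at [0.4482 0.255  0.1643] yaw 98.72 F [-0.2 -0.1 -2.8] shift [ 0.09 -0.09  0.17] rot [0.01 0.04 0.02] j [ 0.1   0.46 -0.92  1.96  0.46  0.93  0.67]
knuck up 80 [0.5148 0.2646 0.17  ] ((513.0411376953125, 265.335693359375), (18.009126663208008, 25.21630859375), 87.10704040527344) [219.975  393.9625]
coltop 105 [0.5799 0.2741 0.1712] ((578.8997192382812, 274.43963623046875), (17.831623077392578, 21.993539810180664), 9.186697006225586) [246.81904762 391.6       ]
knuck lo 53 [0.5114 0.2622 0.084 ] ((511.25732421875, 261.6418151855469), (23.105804443359375, 18.382978439331055), 31.540008544921875) [240.28301887 387.20754717]
```

View pics/f2.png

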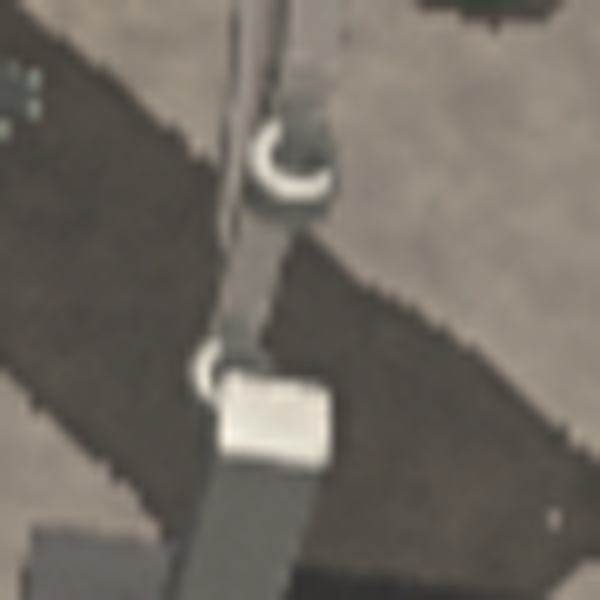

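The upper knuckle ring is centred at crop (293,160), i.e. pixel (394,221). The column top is centred at crop (276,423), i.e. (392,247).

```bash
python3 -c "
from h import *
c=ctrl.get_calibration('scene');C=-np.array(c['R']).T@c['t']
def ray(u,v,z):
    p=world('scene',u,v,1.);k=(z-C[2])/(p[2]-C[2]);return C+k*(p-C)
k=ray(393.8,220.5,.172);q=ray(392.1,246.8,.172);print(k,q)
a=np.radians(8.7);R=np.array([[np.cos(a),np.sin(a)],[-np.sin(a),np.cos(a)]])
print('frame diff ray (col-knuck)',1000*R@(q-k)[:2])
s=ctrl.observe();g=s['position'][:2]+.071*np.array([np.cos(a),np.sin(a)]);print('axis by TCP',g,'col-axis',1000*R@(np.array([.5800,.2742])-g))
"
```

```text
[0.51766441 0.26461108 0.172     ] [0.58001804 0.27496728 0.172     ]
frame diff ray (col-knuck) [63.20267341  0.80538279]
axis by TCP [0.51845903 0.26538981] col-axis [62.16550895 -0.59992095]
```

```bash
python3 -m handwheel '[{"jaw":0.8,"dx":-0.5,"dy":0,"dz":0,"rx":0,"ry":0,"rz":0},{"jaw":0.8,"dx":-1.2,"dy":0,"dz":0,"rx":0,"ry":0,"rz":0},{"jaw":0.8,"dx":-1.9,"dy":0,"dz":0,"rx":0,"ry":0,"rz":0},{"jaw":0.8,"dx":-2.6,"dy":0,"dz":0,"rx":0,"ry":0,"rz":0},{"jaw":0.8,"dx":-3.1,"dy":0,"dz":0,"rx":0,"ry":0,"rz":0},{"jaw":0.8,"dx":-3.5,"dy":0,"dz":0,"rx":0,"ry":0,"rz":0},{"jaw":0.8,"dx":-3.8,"dy":0,"dz":0,"rx":0,"ry":0,"rz":0},{"jaw":0.8,"dx":-3.8,"dy":0,"dz":0,"rx":0,"ry":0,"rz":0},{"jaw":0.8,"dx":-3.8,"dy":0,"dz":0,"rx":0,"ry":0,"rz":0},{"jaw":0.8,"dx":-3.8,"dy":0,"dz":0,"rx":0,"ry":0,"rz":0}]' 60
python3 -c "
from h import *
a=np.radians(8.7);go([.4482+.0435*np.cos(a),.255+.0435*np.sin(a),.1643],98.7)"
```

```text
t: 7.9
position: [0.4854, 0.2602, 0.1638]
orientation: [0.238, -3.132, 0.0]
force: [-0.5, -0.0, -2.3]
grip_width: 0.126
finger_force: 59.1
t 7.9 at [0.4854 0.2602 0.1638] yaw 98.7 F [-0.5 -0.  -2.3] shift [-0.59  0.04 -0.05] rot [-0.01 -0.02  0.  ] j [ 0.08  0.52 -0.89  1.88  0.48  0.97  0.7 ]
```

Feel for the column, with 0.5 mm steps.

```bash
python3 -m handwheel '[{"jaw":0.8,"dx":-0.15,"dy":0.04,"dz":0,"rx":0,"ry":0,"rz":0},{"jaw":0.8,"dx":-0.25,"dy":0.04,"dz":0,"rx":0,"ry":0,"rz":0},{"jaw":0.8,"dx":-0.3,"dy":0.04,"dz":0,"rx":0,"ry":0,"rz":0},{"jaw":0.8,"dx":-0.35,"dy":0.04,"dz":0,"rx":0,"ry":0,"rz":0},{"jaw":0.8,"dx":-0.4,"dy":0.04,"dz":0,"rx":0,"ry":0,"rz":0},{"jaw":0.8,"dx":-0.4,"dy":0.04,"dz":0,"rx":0,"ry":0,"rz":0}]' 60; python3 -m handwheel '[{"jaw":0.8,"dx":-0.05,"dy":0,"dz":0,"rx":0,"ry":0,"rz":0},{"jaw":0.8,"dx":-0.1,"dy":0,"dz":0,"rx":0,"ry":0,"rz":0},{"jaw":0.8,"dx":-0.1,"dy":0,"dz":0,"rx":0,"ry":0,"rz":0}]' 60
```

```text
t: 8.4
position: [0.4897, 0.2612, 0.1638]
orientation: [-0.238, 3.133, 0.0]
force: [-1.0, 0.3, -3.7]
grip_width: 0.128
finger_force: 59.1
t: 8.65
position: [0.4908, 0.2614, 0.1639]
orientation: [-0.238, 3.132, 0.0]
force: [0.5, 0.4, -2.7]
grip_width: 0.129
finger_force: 59.1
```

```bash
python3 -m handwheel '[{"jaw":0.8,"dx":-0.05,"dy":0,"dz":0,"rx":0,"ry":0,"rz":0},{"jaw":0.8,"dx":-0.05,"dy":0,"dz":0,"rx":0,"ry":0,"rz":0},{"jaw":0.8,"dx":-0.05,"dy":0,"dz":0,"rx":0,"ry":0,"rz":0}]' 60
```

```text
t: 8.9
position: [0.4912, 0.2614, 0.1638]
orientation: [-0.238, 3.133, -0.0]
force: [-0.5, 0.1, -2.8]
grip_width: 0.129
finger_force: 59.1
```

```bash
python3 -m handwheel '[{"jaw":0.8,"dx":-0.05,"dy":0,"dz":0,"rx":0,"ry":0,"rz":0},{"jaw":0.8,"dx":-0.05,"dy":0,"dz":0,"rx":0,"ry":0,"rz":0},{"jaw":0.8,"dx":-0.05,"dy":0,"dz":0,"rx":0,"ry":0,"rz":0}]' 60;  python3 -m handwheel '[{"jaw":0.8,"dx":-0.05,"dy":0,"dz":0,"rx":0,"ry":0,"rz":0},{"jaw":0.8,"dx":-0.05,"dy":0,"dz":0,"rx":0,"ry":0,"rz":0},{"jaw":0.8,"dx":-0.05,"dy":0,"dz":0,"rx":0,"ry":0,"rz":0}]' 60
```

```text
t: 9.15
position: [0.4917, 0.2615, 0.1638]
orientation: [-0.238, 3.133, 0.0]
force: [-0.4, -0.9, -3.3]
grip_width: 0.128
finger_force: 59.1
t: 9.4
position: [0.4921, 0.2616, 0.1638]
orientation: [-0.238, 3.133, 0.0]
force: [0.9, -0.6, -2.9]
grip_width: 0.126
finger_force: 59.1
```

```bash
python3 -m handwheel '[{"jaw":0.8,"dx":-0.05,"dy":0,"dz":0,"rx":0,"ry":0,"rz":0},{"jaw":0.8,"dx":-0.05,"dy":0,"dz":0,"rx":0,"ry":0,"rz":0},{"jaw":0.8,"dx":-0.05,"dy":0,"dz":0,"rx":0,"ry":0,"rz":0}]' 60;  python3 -m handwheel '[{"jaw":0.8,"dx":-0.05,"dy":0,"dz":0,"rx":0,"ry":0,"rz":0},{"jaw":0.8,"dx":-0.05,"dy":0,"dz":0,"rx":0,"ry":0,"rz":0},{"jaw":0.8,"dx":-0.05,"dy":0,"dz":0,"rx":0,"ry":0,"rz":0}]' 60
```

```text
t: 9.65
position: [0.4923, 0.2617, 0.1638]
orientation: [0.238, -3.132, 0.0]
force: [-2.4, -0.6, -2.6]
grip_width: 0.13
finger_force: 59.2
t: 9.9
position: [0.4924, 0.2617, 0.1637]
orientation: [0.238, -3.131, 0.001]
force: [-4.0, -0.8, -1.8]
grip_width: 0.128
finger_force: 59.5
```

```bash
python3 -m handwheel '[{"jaw":0.8,"dx":-0.05,"dy":0,"dz":0,"rx":0,"ry":0,"rz":0},{"jaw":0.8,"dx":-0.05,"dy":0,"dz":0,"rx":0,"ry":0,"rz":0},{"jaw":0.8,"dx":-0.05,"dy":0,"dz":0,"rx":0,"ry":0,"rz":0}]' 60
```

```text
t: 10.15
position: [0.4924, 0.2617, 0.1636]
orientation: [0.239, -3.13, 0.001]
force: [-6.5, -1.8, -0.2]
grip_width: 0.129
finger_force: 59.7
```

```bash
python3 -m handwheel '[{"jaw":0.8,"dx":0.3,"dy":0,"dz":0,"rx":0,"ry":0,"rz":0},{"jaw":0.8,"dx":0.65,"dy":0,"dz":0,"rx":0,"ry":0,"rz":0},{"jaw":0.8,"dx":0.65,"dy":0,"dz":0,"rx":0,"ry":0,"rz":0},{"jaw":0.8,"dx":0.65,"dy":0,"dz":0,"rx":0,"ry":0,"rz":0},{"jaw":0.8,"dx":0.65,"dy":0,"dz":0,"rx":0,"ry":0,"rz":0}]' 60; python3 -c "
from h import *
go([.4870,.2609,.1473],98.7)"
```

```text
t: 10.57
position: [0.4876, 0.2609, 0.164]
orientation: [-0.237, 3.132, 0.0]
force: [0.6, -0.1, -2.6]
grip_width: 0.128
finger_force: 59.1
t 10.57 at [0.4876 0.2609 0.164 ] yaw 98.67 F [ 0.6 -0.1 -2.6] shift [0.06 0.01 1.67] rot [ 0.01  0.05 -0.03] j [ 0.08  0.52 -0.89  1.88  0.48  0.97  0.7 ]
```

```bash
python3 -m handwheel '[{"jaw":0.8,"dx":0.06,"dy":0,"dz":0.3,"rx":0,"ry":0,"rz":0},{"jaw":0.8,"dx":0.06,"dy":0,"dz":0.8,"rx":0,"ry":0,"rz":0},{"jaw":0.8,"dx":0.06,"dy":0,"dz":1.2,"rx":0,"ry":0,"rz":0},{"jaw":0.8,"dx":0.06,"dy":0,"dz":1.6,"rx":0,"ry":0,"rz":0},{"jaw":0.8,"dx":0.06,"dy":0,"dz":1.7,"rx":0,"ry":0,"rz":0},{"jaw":0.8,"dx":0.06,"dy":0,"dz":1.8,"rx":0,"ry":0,"rz":0},{"jaw":0.8,"dx":0.06,"dy":0,"dz":1.8,"rx":0,"ry":0,"rz":0}]' 60;python3 -m handwheel '[{"jaw":0.8,"dx":0,"dy":0,"dz":0.05,"rx":0,"ry":0,"rz":0},{"jaw":0.8,"dx":0,"dy":0,"dz":0.1,"rx":0,"ry":0,"rz":0},{"jaw":0.8,"dx":0,"dy":0,"dz":0.1,"rx":0,"ry":0,"rz":0},{"jaw":0.8,"dx":0,"dy":0,"dz":0.1,"rx":0,"ry":0,"rz":0}]' 60
```

```text
t: 11.15
position: [0.4865, 0.2607, 0.1455]
orientation: [0.238, -3.132, 0.0]
force: [0.5, -0.9, -3.2]
grip_width: 0.127
finger_force: 59.1
t: 11.48
position: [0.4867, 0.2608, 0.145]
orientation: [-0.238, 3.132, 0.0]
force: [0.8, 0.8, -3.4]
grip_width: 0.134
finger_force: 59.1
```

```bash
python3 -m handwheel '[{"jaw":0.8,"dx":0,"dy":0,"dz":0.05,"rx":0,"ry":0,"rz":0},{"jaw":0.8,"dx":0,"dy":0,"dz":0.1,"rx":0,"ry":0,"rz":0},{"jaw":0.8,"dx":0,"dy":0,"dz":0.1,"rx":0,"ry":0,"rz":0}]' 60
```

```text
t: 11.73
position: [0.4866, 0.2607, 0.1438]
orientation: [0.238, -3.133, 0.0]
force: [0.4, 0.6, -2.5]
grip_width: 0.128
finger_force: 59.1
```

```bash
python3 -m handwheel '[{"jaw":0.8,"dx":0,"dy":0,"dz":0.05,"rx":0,"ry":0,"rz":0},{"jaw":0.8,"dx":0,"dy":0,"dz":0.1,"rx":0,"ry":0,"rz":0},{"jaw":0.8,"dx":0,"dy":0,"dz":0.1,"rx":0,"ry":0,"rz":0}]' 60
```

```text
t: 11.98
position: [0.4865, 0.2607, 0.1427]
orientation: [0.238, -3.132, 0.0]
force: [-0.7, -0.0, -3.2]
grip_width: 0.129
finger_force: 59.1
```

```bash
python3 -m handwheel '[{"jaw":0.8,"dx":0,"dy":0,"dz":0.05,"rx":0,"ry":0,"rz":0},{"jaw":0.8,"dx":0,"dy":0,"dz":0.1,"rx":0,"ry":0,"rz":0},{"jaw":0.8,"dx":0,"dy":0,"dz":0.1,"rx":0,"ry":0,"rz":0}]' 60
```

```text
t: 12.23
position: [0.4866, 0.2607, 0.1417]
orientation: [0.238, -3.132, 0.0]
force: [0.1, -0.0, -3.4]
grip_width: 0.129
finger_force: 59.1
```

```bash
python3 -m handwheel '[{"jaw":0.8,"dx":0,"dy":0,"dz":0.05,"rx":0,"ry":0,"rz":0},{"jaw":0.8,"dx":0,"dy":0,"dz":0.1,"rx":0,"ry":0,"rz":0},{"jaw":0.8,"dx":0,"dy":0,"dz":0.1,"rx":0,"ry":0,"rz":0}]' 60
```

```text
t: 12.48
position: [0.4866, 0.2607, 0.1407]
orientation: [0.238, -3.132, 0.0]
force: [0.3, -0.7, -3.1]
grip_width: 0.129
finger_force: 59.1
```

```bash
python3 -m handwheel '[{"jaw":0.8,"dx":0,"dy":0,"dz":0.1,"rx":0,"ry":0,"rz":0},{"jaw":0.8,"dx":0,"dy":0,"dz":0.2,"rx":0,"ry":0,"rz":0},{"jaw":0.8,"dx":0,"dy":0,"dz":0.3,"rx":0,"ry":0,"rz":0},{"jaw":0.8,"dx":0,"dy":0,"dz":0.4,"rx":0,"ry":0,"rz":0},{"jaw":0.8,"dx":0,"dy":0,"dz":0.4,"rx":0,"ry":0,"rz":0}]' 60
```

```text
t: 12.9
position: [0.4865, 0.2607, 0.1366]
orientation: [0.238, -3.132, 0.0]
force: [0.1, -0.1, -1.9]
grip_width: 0.127
finger_force: 59.1
```

```bash
python3 -m handwheel '[{"jaw":0.8,"dx":0,"dy":0,"dz":0.1,"rx":0,"ry":0,"rz":0},{"jaw":0.8,"dx":0,"dy":0,"dz":0.2,"rx":0,"ry":0,"rz":0},{"jaw":0.8,"dx":0,"dy":0,"dz":0.3,"rx":0,"ry":0,"rz":0},{"jaw":0.8,"dx":0,"dy":0,"dz":0.4,"rx":0,"ry":0,"rz":0},{"jaw":0.8,"dx":0,"dy":0,"dz":0.5,"rx":0,"ry":0,"rz":0},{"jaw":0.8,"dx":0,"dy":0,"dz":0.6,"rx":0,"ry":0,"rz":0},{"jaw":0.8,"dx":0,"dy":0,"dz":0.7,"rx":0,"ry":0,"rz":0},{"jaw":0.8,"dx":0,"dy":0,"dz":0.7,"rx":0,"ry":0,"rz":0}]' 60
```

```text
t: 13.57
position: [0.4865, 0.2607, 0.1296]
orientation: [0.238, -3.132, 0.0]
force: [-1.4, 0.6, -3.2]
grip_width: 0.13
finger_force: 59.1
```

```bash
python3 -m handwheel '[{"jaw":0.8,"dx":0,"dy":0,"dz":0.05,"rx":0,"ry":0,"rz":0},{"jaw":0.8,"dx":0,"dy":0,"dz":0.1,"rx":0,"ry":0,"rz":0},{"jaw":0.8,"dx":0,"dy":0,"dz":0.1,"rx":0,"ry":0,"rz":0}]' 60
```

```text
t: 13.82
position: [0.4866, 0.2607, 0.1288]
orientation: [0.238, -3.133, 0.0]
force: [0.2, 0.3, -3.3]
grip_width: 0.13
finger_force: 59.1
```

Seating expected at TCP z ≈ 0.127; small steps.

```bash
python3 -m handwheel '[{"jaw":0.8,"dx":0,"dy":0,"dz":0.05,"rx":0,"ry":0,"rz":0},{"jaw":0.8,"dx":0,"dy":0,"dz":0.1,"rx":0,"ry":0,"rz":0},{"jaw":0.8,"dx":0,"dy":0,"dz":0.1,"rx":0,"ry":0,"rz":0}]' 60;python3 -m handwheel '[{"jaw":0.8,"dx":0,"dy":0,"dz":0.05,"rx":0,"ry":0,"rz":0},{"jaw":0.8,"dx":0,"dy":0,"dz":0.05,"rx":0,"ry":0,"rz":0},{"jaw":0.8,"dx":0,"dy":0,"dz":0.05,"rx":0,"ry":0,"rz":0}]' 60
```

```text
t: 14.07
position: [0.4866, 0.2607, 0.1278]
orientation: [0.238, -3.133, 0.0]
force: [0.5, -0.2, -3.5]
grip_width: 0.129
finger_force: 59.1
t: 14.32
position: [0.4867, 0.2608, 0.1274]
orientation: [-0.238, 3.132, 0.0]
force: [-0.3, 0.5, -2.1]
grip_width: 0.134
finger_force: 59.4
```

```bash
python3 -m handwheel '[{"jaw":0.8,"dx":0,"dy":0,"dz":0.05,"rx":0,"ry":0,"rz":0},{"jaw":0.8,"dx":0,"dy":0,"dz":0.05,"rx":0,"ry":0,"rz":0},{"jaw":0.8,"dx":0,"dy":0,"dz":0.05,"rx":0,"ry":0,"rz":0}]' 60
```

```text
t: 14.57
position: [0.4867, 0.2609, 0.1272]
orientation: [-0.238, 3.132, -0.0]
force: [-2.5, -0.6, 2.6]
grip_width: 0.129
finger_force: 60.0
```

Seated: z stopped and the weight is off. I'll open slightly so the fingers straddle the rail.

```bash
python3 -m handwheel '[{"jaw":2.2,"dx":0,"dy":0,"dz":0,"rx":0,"ry":0,"rz":0},{"jaw":2.2,"dx":0,"dy":0,"dz":0,"rx":0,"ry":0,"rz":0},{"jaw":2.2,"dx":0,"dy":0,"dz":0,"rx":0,"ry":0,"rz":0},{"jaw":2.2,"dx":0,"dy":0,"dz":0,"rx":0,"ry":0,"rz":0}]' 30; python3 - <<'E'
from h import *
i2,d2=shot('scene');go([.4867,.2609,.127],98.7)
P=cloud('scene',d2);m=(P[...,0]>.45)&(P[...,0]<.57)&(P[...,1]>.24)&(P[...,1]<.285)&(P[...,2]>.1)&(P[...,2]<.15);print(np.sort(P[m][:,2])[-20:].round(3))
cv2.imwrite('pics/f3.png',cv2.resize(i2[195:275,355:455],(750,600),interpolation=2))
E
```

```text
t: 14.9
position: [0.4867, 0.2609, 0.1268]
orientation: [-0.238, 3.132, 0.0]
force: [-0.1, 0.2, 0.2]
grip_width: 0.26
finger_force: 0.0
t 14.95 at [0.4867 0.2608 0.1268] yaw 98.68 F [-0.3 -0.1 -1.4] shift [-0.    0.01 -0.02] rot [ 0.01  0.01 -0.02] j [ 0.05  0.56 -0.85  1.91  0.53  0.91  0.65]
[0.147 0.147 0.147 0.147 0.147 0.147 0.147 0.147 0.147 0.147 0.147 0.147
 0.147 0.148 0.148 0.148 0.148 0.148 0.149 0.149]
```

View pics/f3.png

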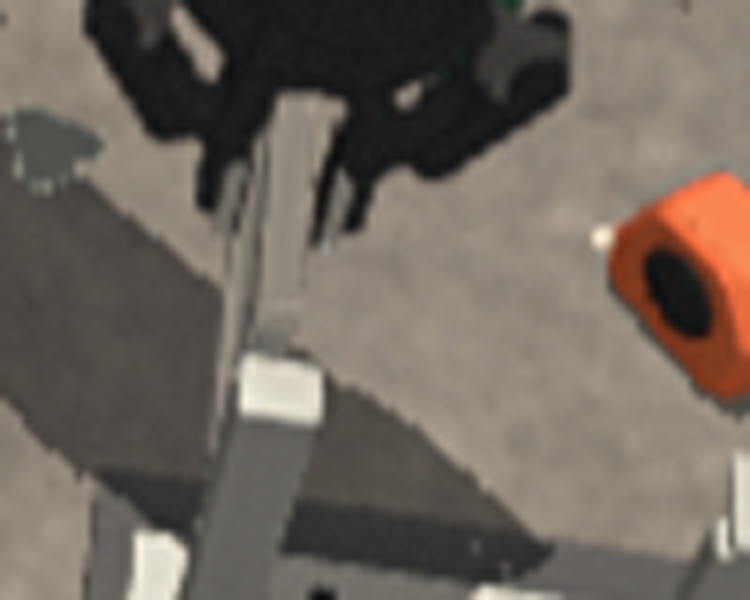

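The gate hangs upright at crop (290,220), its rail top at 0.147 m (seated is 0.146). Both fingers straddle it with gaps. Now swing it shut, following the arc.

```bash
python3 -m handwheel '[{"jaw":2.2,"dx":0,"dy":0.18,"dz":0,"rx":0,"ry":0,"rz":1.5},{"jaw":2.2,"dx":-0.02,"dy":0.5,"dz":0,"rx":0,"ry":0,"rz":4},{"jaw":2.2,"dx":-0.05,"dy":0.86,"dz":0,"rx":0,"ry":0,"rz":7},{"jaw":2.2,"dx":-0.11,"dy":1.23,"dz":0,"rx":0,"ry":0,"rz":10},{"jaw":2.2,"dx":-0.18,"dy":1.6,"dz":0,"rx":0,"ry":0,"rz":13},{"jaw":2.2,"dx":-0.28,"dy":1.96,"dz":0,"rx":0,"ry":0,"rz":16},{"jaw":2.2,"dx":-0.39,"dy":2.31,"dz":0,"rx":0,"ry":0,"rz":19},{"jaw":2.2,"dx":-0.52,"dy":2.66,"dz":0,"rx":0,"ry":0,"rz":22},{"jaw":2.2,"dx":-0.67,"dy":3,"dz":0,"rx":0,"ry":0,"rz":25},{"jaw":2.2,"dx":-0.83,"dy":3.33,"dz":0,"rx":0,"ry":0,"rz":28},{"jaw":2.2,"dx":-0.95,"dy":3.55,"dz":0,"rx":0,"ry":0,"rz":30},{"jaw":2.2,"dx":-0.95,"dy":3.55,"dz":0,"rx":0,"ry":0,"rz":30}]'; python3 -c "
from h import *
a=np.radians(98.7+30);b=a-np.pi/2+np.radians(-60)
t=np.radians(188.7-30);go([.5569+.071*np.cos(t),.2716+.071*np.sin(t),.127],68.7)"
```

```text
t: 15.95
position: [0.4907, 0.298, 0.1269]
orientation: [0.582, 3.087, 0.001]
force: [-0.5, 0.2, 0.2]
grip_width: 0.26
finger_force: 0.0
t 15.95 at [0.4907 0.298  0.1269] yaw 68.65 F [-0.5  0.2  0.2] shift [-0.03 -0.05 -0.01] rot [ 0.03  0.01 -0.05] j [-0.1   0.55 -0.72  1.86  0.46  0.9   0.15]
```

On track. Continue.

```bash
python3 -m handwheel '[{"jaw":2.2,"dx":0,"dy":0.18,"dz":0,"rx":0,"ry":0,"rz":1.5},{"jaw":2.2,"dx":-0.02,"dy":0.5,"dz":0,"rx":0,"ry":0,"rz":4},{"jaw":2.2,"dx":-0.05,"dy":0.86,"dz":0,"rx":0,"ry":0,"rz":7},{"jaw":2.2,"dx":-0.11,"dy":1.23,"dz":0,"rx":0,"ry":0,"rz":10},{"jaw":2.2,"dx":-0.18,"dy":1.6,"dz":0,"rx":0,"ry":0,"rz":13},{"jaw":2.2,"dx":-0.28,"dy":1.96,"dz":0,"rx":0,"ry":0,"rz":16},{"jaw":2.2,"dx":-0.39,"dy":2.31,"dz":0,"rx":0,"ry":0,"rz":19},{"jaw":2.2,"dx":-0.52,"dy":2.66,"dz":0,"rx":0,"ry":0,"rz":22},{"jaw":2.2,"dx":-0.67,"dy":3,"dz":0,"rx":0,"ry":0,"rz":25},{"jaw":2.2,"dx":-0.83,"dy":3.33,"dz":0,"rx":0,"ry":0,"rz":28},{"jaw":2.2,"dx":-0.95,"dy":3.55,"dz":0,"rx":0,"ry":0,"rz":30},{"jaw":2.2,"dx":-0.95,"dy":3.55,"dz":0,"rx":0,"ry":0,"rz":30}]'; python3 -c "
from h import *
t=np.radians(188.7-60);go([.5569+.071*np.cos(t),.2716+.071*np.sin(t),.127],38.7)"
```

```text
t: 16.95
position: [0.5127, 0.3272, 0.1268]
orientation: [1.362, 2.831, 0.001]
force: [0.2, 0.1, -0.5]
grip_width: 0.258
finger_force: 0.0
t 16.95 at [0.5127 0.3272 0.1268] yaw 38.61 F [ 0.2  0.1 -0.5] shift [-0.   -0.02 -0.02] rot [ 0.02 -0.   -0.09] j [-0.23  0.57 -0.59  1.79  0.39  0.9  -0.32]
```

```bash
python3 -m handwheel '[{"jaw":2.2,"dx":0,"dy":0.18,"dz":0,"rx":0,"ry":0,"rz":1.5},{"jaw":2.2,"dx":-0.02,"dy":0.5,"dz":0,"rx":0,"ry":0,"rz":4},{"jaw":2.2,"dx":-0.04,"dy":0.74,"dz":0,"rx":0,"ry":0,"rz":6},{"jaw":2.2,"dx":-0.07,"dy":0.99,"dz":0,"rx":0,"ry":0,"rz":8},{"jaw":2.2,"dx":-0.11,"dy":1.23,"dz":0,"rx":0,"ry":0,"rz":10},{"jaw":2.2,"dx":-0.155,"dy":1.48,"dz":0,"rx":0,"ry":0,"rz":12},{"jaw":2.2,"dx":-0.21,"dy":1.72,"dz":0,"rx":0,"ry":0,"rz":14},{"jaw":2.2,"dx":-0.28,"dy":1.96,"dz":0,"rx":0,"ry":0,"rz":16},{"jaw":2.2,"dx":-0.35,"dy":2.19,"dz":0,"rx":0,"ry":0,"rz":18},{"jaw":2.2,"dx":-0.43,"dy":2.43,"dz":0,"rx":0,"ry":0,"rz":20},{"jaw":2.2,"dx":-0.43,"dy":2.43,"dz":0,"rx":0,"ry":0,"rz":20}]'; python3 -c "
from h import *
t=np.radians(188.7-80);go([.5569+.071*np.cos(t),.2716+.071*np.sin(t),.127],18.7)"
```

```text
t: 17.87
position: [0.5343, 0.3387, 0.1268]
orientation: [1.833, 2.551, 0.0]
force: [-0.2, 0.4, 0.4]
grip_width: 0.257
finger_force: 0.0
t 17.87 at [0.5343 0.3387 0.1268] yaw 18.59 F [-0.2  0.4  0.4] shift [ 0.02 -0.01 -0.02] rot [ 0.01  0.   -0.11] j [-0.3   0.58 -0.5   1.73  0.34  0.91 -0.62]
```

```bash
python3 -m handwheel '[{"jaw":2.2,"dx":0,"dy":0.12,"dz":0,"rx":0,"ry":0,"rz":1},{"jaw":2.2,"dx":0,"dy":0.25,"dz":0,"rx":0,"ry":0,"rz":2},{"jaw":2.2,"dx":-0.01,"dy":0.37,"dz":0,"rx":0,"ry":0,"rz":3},{"jaw":2.2,"dx":-0.02,"dy":0.5,"dz":0,"rx":0,"ry":0,"rz":4},{"jaw":2.2,"dx":-0.03,"dy":0.62,"dz":0,"rx":0,"ry":0,"rz":5},{"jaw":2.2,"dx":-0.03,"dy":0.62,"dz":0,"rx":0,"ry":0,"rz":5}]'; python3 -m handwheel '[{"jaw":2.2,"dx":0,"dy":0.12,"dz":0,"rx":0,"ry":0,"rz":1},{"jaw":2.2,"dx":0,"dy":0.25,"dz":0,"rx":0,"ry":0,"rz":2},{"jaw":2.2,"dx":-0.01,"dy":0.37,"dz":0,"rx":0,"ry":0,"rz":3},{"jaw":2.2,"dx":-0.02,"dy":0.5,"dz":0,"rx":0,"ry":0,"rz":4},{"jaw":2.2,"dx":-0.03,"dy":0.62,"dz":0,"rx":0,"ry":0,"rz":5},{"jaw":2.2,"dx":-0.03,"dy":0.62,"dz":0,"rx":0,"ry":0,"rz":5}]'
```

```text
t: 18.37
position: [0.5395, 0.3401, 0.1267]
orientation: [-1.942, -2.469, 0.002]
force: [-2.2, -1.6, 1.8]
grip_width: 0.258
finger_force: 1.4
t: 18.87
position: [0.5466, 0.3416, 0.1268]
orientation: [2.048, 2.381, 0.001]
force: [-0.6, -0.7, 0.6]
grip_width: 0.257
finger_force: 0.7
```

```bash
python3 -m handwheel '[{"jaw":2.2,"dx":0,"dy":0.08,"dz":0,"rx":0,"ry":0,"rz":0},{"jaw":2.2,"dx":0,"dy":0.15,"dz":0,"rx":0,"ry":0,"rz":0},{"jaw":2.2,"dx":0,"dy":0.2,"dz":0,"rx":0,"ry":0,"rz":0},{"jaw":2.2,"dx":0,"dy":0.2,"dz":0,"rx":0,"ry":0,"rz":0}]'
```

```text
t: 19.2
position: [0.5487, 0.3424, 0.1271]
orientation: [2.047, 2.383, 0.003]
force: [0.5, -0.6, -0.4]
grip_width: 0.259
finger_force: 0.0
```

```bash
python3 -m handwheel '[{"jaw":2.2,"dx":0,"dy":0.08,"dz":0,"rx":0,"ry":0,"rz":0},{"jaw":2.2,"dx":0,"dy":0.15,"dz":0,"rx":0,"ry":0,"rz":0},{"jaw":2.2,"dx":0,"dy":0.15,"dz":0,"rx":0,"ry":0,"rz":0}]'; python3 - <<'E'
from h import *
i2,d2=shot('scene');P=cloud('scene',d2)
m=(P[...,0]>.52)&(P[...,0]<.575)&(P[...,1]>.275)&(P[...,1]<.4)&(P[...,2]>.138)&(P[...,2]<.15)
p=P[m];v=cv2.fitLine(p[:,:2].astype(np.float32),cv2.DIST_HUBER,0,.001,.001).ravel();print(len(p),v,np.degrees(np.arctan2(v[1],v[0])), 'shut line dir 98.7')
cv2.imwrite('pics/f4.png',cv2.resize(i2[205:325,355:475],(600,600),interpolation=2))
E
```

```text
t: 19.45
position: [0.5497, 0.3424, 0.1269]
orientation: [-2.047, -2.383, -0.001]
force: [0.8, -0.4, 0.5]
grip_width: 0.251
finger_force: 0.1
244 [ 0.15812667 -0.98741883  0.5481278   0.33144435] -80.90182 shut line dir 98.7
```

View pics/f4.png

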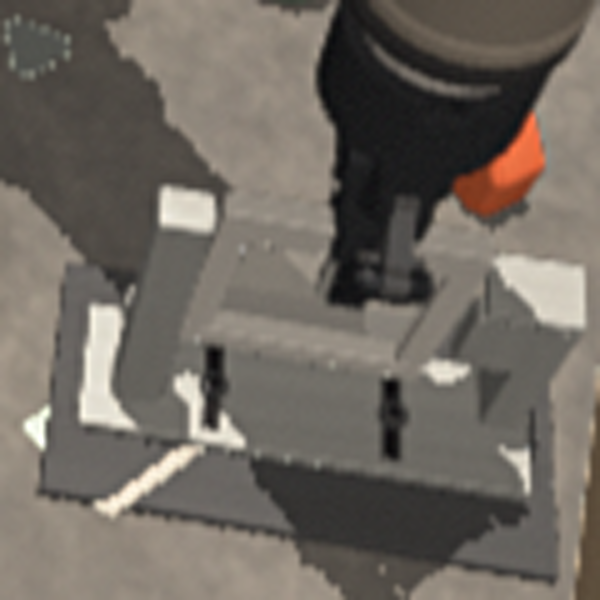

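The gate is shut: its rail line is within 0.4° of the frame axis, and the tongue end is inside the keeper at crop (490,290). Centre the fingers and withdraw straight up.

```bash
python3 -m handwheel '[{"jaw":2.5,"dx":0,"dy":-0.15,"dz":0,"rx":0,"ry":0,"rz":0},{"jaw":3,"dx":0,"dy":-0.35,"dz":0,"rx":0,"ry":0,"rz":0},{"jaw":3,"dx":0,"dy":-0.35,"dz":-0.3,"rx":0,"ry":0,"rz":0},{"jaw":3,"dx":0,"dy":-0.35,"dz":-0.8,"rx":0,"ry":0,"rz":0},{"jaw":3,"dx":0,"dy":-0.35,"dz":-1.5,"rx":0,"ry":0,"rz":0},{"jaw":3,"dx":0,"dy":-0.35,"dz":-2.5,"rx":0,"ry":0,"rz":0},{"jaw":3,"dx":0,"dy":-0.35,"dz":-4,"rx":0,"ry":0,"rz":0},{"jaw":3,"dx":0,"dy":-0.35,"dz":-6,"rx":0,"ry":0,"rz":0},{"jaw":3,"dx":0,"dy":-0.35,"dz":-8,"rx":0,"ry":0,"rz":0},{"jaw":3,"dx":0,"dy":-0.35,"dz":-10,"rx":0,"ry":0,"rz":0},{"jaw":3,"dx":0,"dy":-0.35,"dz":-11,"rx":0,"ry":0,"rz":0},{"jaw":3,"dx":0,"dy":-0.35,"dz":-11,"rx":0,"ry":0,"rz":0}]'; python3 - <<'E'
from h import *
i2,d2=shot('scene');P=cloud('scene',d2)
m=(P[...,0]>.52)&(P[...,0]<.575)&(P[...,1]>.275)&(P[...,1]<.4)&(P[...,2]>.138)&(P[...,2]<.15)
p=P[m];v=cv2.fitLine(p[:,:2].astype(np.float32),cv2.DIST_HUBER,0,.001,.001).ravel();print(len(p),np.percentile(p[:,2],[50,95]),p[:,:2].mean(0),np.degrees(np.arctan2(v[1],v[0])))
cv2.imwrite('pics/f5.png',cv2.resize(i2[205:325,355:475],(600,600),interpolation=2))
E
```

```text
t: 20.5
position: [0.5473, 0.3428, 0.2405]
orientation: [2.046, 2.382, 0.009]
force: [0.2, 0.5, -0.3]
grip_width: 0.351
finger_force: 0.0
345 [0.1434192  0.14633938] [0.54529801 0.34042599] -79.954666
```

View pics/f5.png

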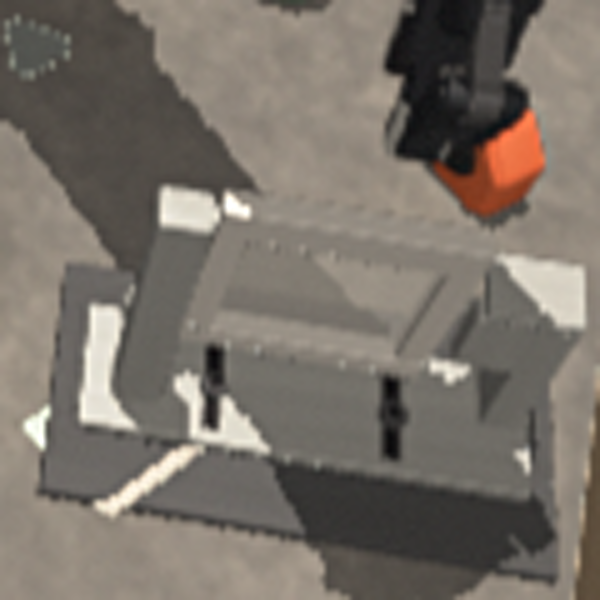

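The hand is clear and the gate stands shut, with the rail running from the column at (190,205) to the keeper at (490,260). One numeric check on both cameras before handing in.

```bash
python3 - <<'E'
from h import *
for n in('scene','top'):
    im,d=ctrl.get_image(n);P=cloud(n,d)
    for z0,z1,nm in((.1445,.152,'rail'),(.0135,.0195,'carriage')):
        m=(P[...,0]>.5)&(P[...,0]<.6)&(P[...,1]>.27)&(P[...,1]<.41)&(P[...,2]>z0)&(P[...,2]<z1)
        if nm=='carriage': m&=im.mean(2)>60
        p=P[m]
        if len(p)<10: print(n,nm,len(p));continue
        v=cv2.fitLine(p[:,:2].astype(np.float32),cv2.DIST_HUBER,0,.001,.001).ravel();r=cv2.minAreaRect((p[:,:2]*1000).astype(np.float32))
        print(n,nm,len(p),p.mean(0).round(4),np.degrees(np.arctan2(v[1],v[0])).round(2),'rect',np.round(r[1],1),round(r[2],2))
    q=P[(P[...,0]>.49)&(P[...,0]<.58)&(P[...,1]>.395)&(P[...,1]<.46)&(P[...,2]>.11)&(P[...,2]<.125)]
    print(n,'keeper',q.mean(0).round(4)); print(ctrl.observe()['force'].round(1))
E
```

```text
scene rail 120 [0.5524 0.3157 0.1458] -76.87 rect [ 33.6 126.8] 23.06
scene carriage 1024 [0.566  0.3464 0.0162] -75.34 rect [ 59.1 150. ] 10.27
scene keeper [0.5353 0.4197 0.1158]
[ 0.5  0.2 -1. ]
top rail 6
top carriage 50 [0.5777 0.31   0.0167] 47.36 rect [84.1 21.8] 44.93
top keeper [nan nan nan]
[ 0.2 -0.2  0.4]<stdin>:12: RuntimeWarning: Mean of empty slice.
  ret = um.true_divide(
```

```bash
python3 - <<'E'
from h import *
c=ctrl.get_calibration('scene');C=-np.array(c['R']).T@c['t'];im=np.load('pics/scene.npz');P=cloud('scene',im['d'])
def ray(u,v,z):
    p=world('scene',u,v,1.);return C+(z-C[2])/(p[2]-C[2])*(p-C)
def ang(a,b): return np.degrees(np.arctan2(-(b-a)[0],(b-a)[1])).round(2)
f=lambda x,y:(355+x/5-.4,205+y/5-.4)
print('carriage rear edge',ang(ray(*f(82,425),.016),ray(*f(530,498),.016)),'bed rear',ang(ray(*f(40,493),.008),ray(*f(555,580),.008)))
# rail points per y-bin: median x of top-surface points
d=np.array([-.151,.9885]);n=np.array([.9885,.151]);pin=np.array([.5569,.2716])
Q=P.reshape(-1,3);Q=Q[(Q[:,2]>.1425)&(Q[:,2]<.150)];s=(Q[:,:2]-pin)@d;e=(Q[:,:2]-pin)@n
for a in np.arange(.02,.13,.015):
    k=(s>a)&(s<a+.015)&(abs(e)<.02);print(round(a*1000),k.sum(),(1000*np.percentile(e[k],[5,50,95])).round(1))
E
```

```text
carriage rear edge 9.05 bed rear 8.92
20 42 [-7.2 -0.8  4.8]
35 37 [-7.1 -1.9  3.3]
50 39 [-7.5 -2.   3.3]
65 34 [-6.8 -2.1  3.3]
80 33 [-7.5 -0.4  3.7]
95 21 [-6.9 -1.9  3.3]
110 17 [-7.3 -1.9  2.8]
125 2 [-7.3 -6.1 -4.9]
```

The rail is parallel to the shut line all along its length, so the gate is latched.

```bash
python3 -c "
from rig import ctrl
print(ctrl.job_done())"
```

```text
the job is handed in; nothing more can be done
None
```

I hung the gate open with both knuckles fully down on the pins, swung it shut until the force dropped off past the roller, and handed the job in at about 21 s. It stayed shut with the hand clear, and the oil can, tape measure and steel block were not touched.

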